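# Hold the toolbox lid at 60 degrees for fitting its new stay

### The job

The grey toolbox has lost its lid stay, so its lid falls shut by itself, and a new stay is to be fitted. Take the brass weight off the lid and stand it gently upright on the bench while the lid is still shut, then raise the lid to 60 degrees from shut without letting it slam, and hold it steady there: finish while still holding the lid. Leave everything else on the bench where it lies.

Things in the scene. Friction and masses are not known exactly. Their poses are not given: they have to be found in the camera images.
- toolbox: (All sizes here in mm.) Grey steel toolbox, fixed to the bench, 200 (own x) x 340 (own y) x 135 high with the lid shut: body 90 high, above it the lid, a flat panel with a 45 skirt. Origin: centre of the underside; own x points from the front (pull, robot side) to the hinge side, own z up. Fixed equipment stands only along the back (beyond x = 0.8 m) and the far sides (|y| over 0.57 m) of the bench.
- lid (a joint): The lid's angle in rad: 0 shut, growing as the front edge rises, stop at 1.9; 60 degrees = 1.047. The lid weighs about 0.7 kg (can vary by a quarter) and turns freely, so it falls shut when let go.
- lid_hinge (a point): (mm) Middle of the hinge axis, on the toolbox: 100 to own +x of the toolbox's origin, 90 above the bench. The axis runs along the toolbox's own y, level.
- lid_pull (a point): (mm) Middle of the lid's pull, a round steel bar 12 thick, 132 long, parallel to the hinge, on the front skirt of the lid. The bar's axis is 38 out from the skirt (32 clear behind the bar). With the lid shut the bar is 238 from the hinge axis towards the front and 22 above it (112 above the bench, 23 below the lid's top); it swings about the hinge with the lid. The bar can turn between the fingers.
- weight_center (a point): (mm) Brass scale weight, about 0.5 kg, at first standing on the shut lid: an upright cylinder 40 across and 46 high with a narrow neck and a knob 22 across on top, 68 high in all. The point is on its axis, half-way up (34 above its underside); own z up.
- weight: The same brass weight; origin at the centre of its underside.
- pliers: Bystander: combination pliers, 190 long x 56 wide x 14 high, lying along own x (mm); origin at or near the middle of its underside.
- stay: Bystander: the new lid stay, a flat steel strip 185 long x 28 wide x 4 to 8 high, lying along own x beside the toolbox (mm); origin at or near the middle of its underside.
- screwdriver: Bystander: screwdriver, 190 long x about 30 wide and high, lying along own x beside the toolbox (mm); origin at or near the middle of its underside.
- hammer: Bystander: hammer, 280 long, head up to 110 across, up to 40 high, lying along own x (mm); origin at or near the middle of its underside.
- tape: Bystander: closed tape measure, 68 x 62 x 34 high (mm); origin at or near the middle of its underside.
- block: Bystander: dark wooden block, 60 x 55 x 50 high (mm); origin at or near the middle of its underside.
- tin: Bystander: round lidded tin, 93 across x 48 high (mm); origin at or near the middle of its underside.
- oil_can: Bystander: small round oil can, 44 across, 85 high to the tip of its spout, standing near the toolbox's front right corner (mm); origin at or near the middle of its underside.
There are look-alikes about, which are no part of the job. Of the things like the weight, leave any that is blue, pink or turquoise; of the rest the larger one is meant.

How it is judged:
By the outcome, as a careful person would: the job done as asked, in the order asked, and still so for the second after the job is handed in, while the arm keeps its last pose, push and grip.
It also fails if it takes over 61 s, if anything falls off the work surface, if the arm or the gripper's body presses on something with over 40 N, if the wrist force passes 120 N, or if a joint passes its speed limit or range.

### The arm

A 6-joint arm with a two-finger parallel gripper is mounted at the origin on the work surface. World frame = base frame: x ahead of the robot, y to its left, z up, the work surface at z = 0. Lengths are in m, angles in rad, forces in N, time in s.
With the tool pointing down it reaches from about 0.275 to 0.775 m from the base axis. Payload 14.6 kg.
Tool frame: the origin (TCP) lies on the centre line of the jaws, within the pads' length; the fingertips stand 19 mm ahead of it and the grasp point (between the pads) is the TCP (tcp_to_tips is the distance from the TCP to the fingertips, in m); z points along the fingers, y is the line along which they close (so a half turn about z gives the same grasp; the last joint's range is limited). The gripper opens to 85 mm and grips with 20 to 120 N. Pads are 22 mm wide; open, the fingers measure 114 mm over their backs; the gripper's body (76 mm by 85 mm) begins 54 mm behind the grasp point. The pads swing forward as they close: fully open they stand 13 mm farther back than shut.
Start: joints at [-1.292, 0.263, -0.048, 1.259, 0, 1.415], TCP at [0.221, -0.476, 0.221] pointing down, gripper open.
Joint ranges: [-2.65, 2.65], [-0.89, 1.7], [-1.18, 1.37], [-2.13, 2.11], [-1.35, 1.29], [-3.14, 3.14]. Speed limits (rad/s): [1.89, 1.89, 2.57, 2.79, 3.14, 3.14].

### API

Orientations are given as a 3x3 rotation matrix whose columns are the frame's x, y, z axes.
In Python, from bench import * gives the robot as it stands.
- The arm moves only by the shell command python3 -m pendant 'ROWS' [FORCE]. ROWS is JSON, a list of rows, each an object of numbers: "dx", "dy", "dz": the shift along the tool's x, y, z normalised to -1 to 1, where 1 is 0.4 m; "wx", "wy", "wz": the turn, a rotation vector about the tool's x, y, z normalised to -1 to 1, where 1 is 360 degrees; "claw": the opening, from 0 (shut) to 1 (fully open). In form: [{"dx": .., "dy": .., "dz": .., "wx": .., "wy": .., "wz": .., "claw": ..}, ...]. A call has 1 to 5 rows; each row is the pose to reach, as a shift and turn from the pose commanded when the call began, along the tool's axes at that moment, turning the shorter way round; what a row does not reach only later rows make up. A row lasts 1/10 s, in which the tool goes at most 50 mm and 8.59 degrees, less where a joint would pass 70% of its speed; a pose out of reach is approached as far as the arm can. A call with a number of a shift or a turn outside -1 to 1 is refused whole. A call with a gripper value outside its range is refused whole. The fingers move at their own pace and stop on an object; FORCE is the grip in N (left out, the last holds). Time passes only in rows, so rows that repeat a pose let the fingers close. It gives the time, the measured TCP pose, the force, the opening and the grip force at its end, in the units of the state.
- sense(): the state, without advancing time (a new reading comes with each control period).
- snapshot(name): name is "scene" or "side" or "wrist"; returns a dict with "pixels" (480x640x3 uint8, blue, green, red), "fx", "fy", "cx", "cy" (pixels), "k1" (the pictures are not rectified: a ray, as slopes to the right and down, at radius r is drawn at 1 + k1 r^2 times it, then the intrinsics apply), "cam_to_world" (4x4, takes a point from camera to world coordinates). Camera axes: x right, y up, looking along -z (the intrinsics and any distortion apply to the point x, -y, -z); pixel columns grow to the right and rows downward; lengths in m; the calibration is good to about 2 mm. A picture is of the moment at which its call begins. There is no depth.
- job_done(): hands the job in; it is judged then, once.
The state is a dict: "t": time; "qpos": joint angles; "qd": joint speeds; "effort": joint torques, N m; "tool_pos": TCP position; "ee_rot": TCP orientation; "ft_force": force on the tool from outside, world axes, zero at the start; "wrist_torque": the same for the moment, N m; "grip_width": finger opening in m; "grip_force": force on a finger pad.
Only numpy, scipy, OpenCV 4.12 (cv2) and the standard library are available. Lean on these libraries where they do the work, as an engineer would, in place of code of your own. Each camera call takes 0.05 s, during which the arm holds its last target. There are 200 camera calls.

## Working session

There is one attempt and no reset: what is moved stays moved. The work goes in short steps, Python scripts to look and compute and a shell command to move; the robot and the scene stay as the last step left them, time stands still between calls to the robot, and variables do not carry over. Pictures are saved under pics/ and viewed, at most 10 in all, crops included, and the job is handed in when it is done.

```bash
mkdir -p pics; cat > h.py <<'E'
from bench import *
import numpy as np, cv2
def snap(n,f):
    s=snapshot(n); cv2.imwrite('pics/'+f,s['pixels']); 
    np.save('pics/'+f+'.npy',{k:v for k,v in s.items()},allow_pickle=True); return s
def load(f): return np.load('pics/'+f+'.npy',allow_pickle=True).item()
def ray(s,u,v):
    K=np.array([[s['fx'],0,s['cx']],[0,s['fy'],s['cy']],[0,0,1.]])
    p=cv2.undistortPoints(np.array([[[u,v]]],float),K,np.array([s['k1'],0,0,0.]))[0,0]
    M=np.array(s['cam_to_world']); d=M[:3,:3]@np.array([p[0],-p[1],-1]); return M[:3,3],d
def onz(s,u,v,z):
    o,d=ray(s,u,v); return o+d*(z-o[2])/d[2]
def tri(s1,p1,s2,p2):
    o1,d1=ray(s1,*p1);o2,d2=ray(s2,*p2)
    t=np.linalg.lstsq(np.c_[d1,-d2],o2-o1,rcond=None)[0]
    a=o1+t[0]*d1;b=o2+t[1]*d2; return (a+b)/2,np.linalg.norm(a-b)
def togo(p,R=None):
    s=sense();R0=np.array(s['ee_rot']);d=R0.T@(np.array(p)-s['tool_pos'])/0.4
    w=None
    if R is not None: w=cv2.Rodrigues(R0.T@np.array(R))[0].ravel()/(2*np.pi)
    return d.round(4),w
E
python3 - <<'E'
from h import *
for n in('scene','side'):
    s=snap(n,n+'1.png'); print(n,np.array(s['cam_to_world']).round(3).tolist(),s['k1'],s['fx'])
print(np.array(sense()['ee_rot']).round(3).tolist(), sense()['ft_force'])
E
```

```text
scene [[-0.174, -0.749, 0.639, 1.419], [0.985, -0.131, 0.114, 0.154], [-0.002, 0.65, 0.76, 1.14], [0.0, 0.0, 0.0, 1.0]] -0.0960004455925451 542.2693551227659
side [[0.995, 0.061, -0.074, 0.412], [-0.095, 0.677, -0.73, -1.065], [0.006, 0.734, 0.68, 1.094], [0.0, 0.0, 0.0, 1.0]] -0.008715791692246358 564.7020546186923
[[0.907, 0.42, -0.0], [0.42, -0.907, 0.001], [0.0, -0.001, -1.0]] [-0.26490923  0.20585152 -0.79063298]
```

View pics/scene1.png

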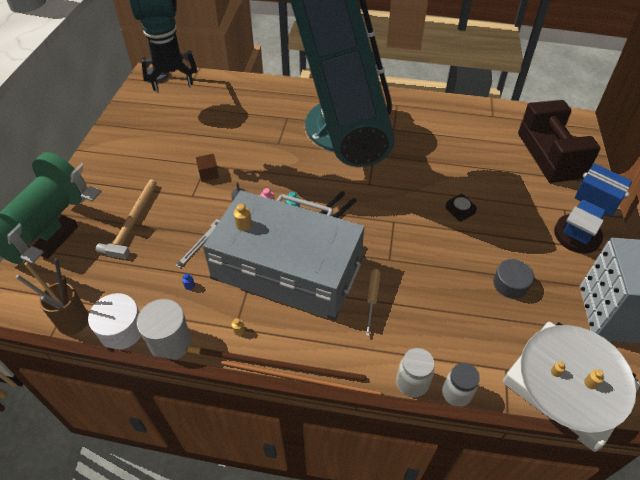

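View pics/side1.png

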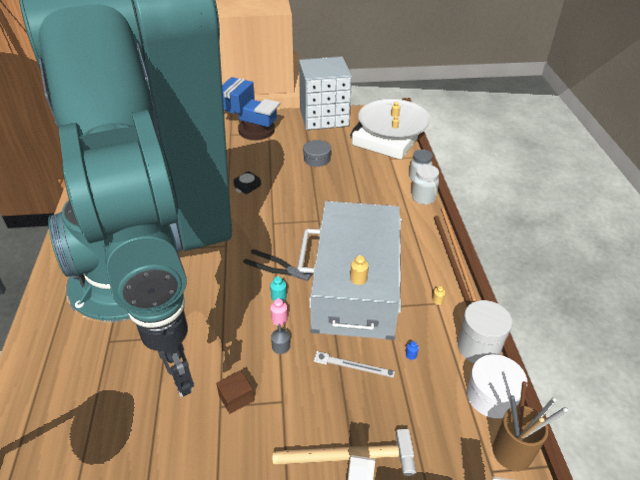

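The brass weight could be any of these, by scene pixel:
- brass on the lid (243,216)
- small brass on the bench (238,326)
- two brass on the scale pan (558,369) and (594,379)
- pink (267,194), turquoise (291,199) and blue (188,282)

I choose the brass one on the lid, seen in the side view at (360,270). I'll check it in a close crop.

```bash
python3 - <<'E'
from h import *
a=load('scene1.png')['pixels'][165:325,170:385]; b=load('side1.png')['pixels'][190:390,235:425]
a=cv2.resize(a,None,fx=3.6,fy=3.6,interpolation=3)[:576,:780]; b=cv2.resize(b,None,fx=3,fy=3,interpolation=3)
cv2.imwrite('pics/c1.png',a);cv2.imwrite('pics/c2.png',b)
E
```

```text
(no output)
```

View pics/c1.png

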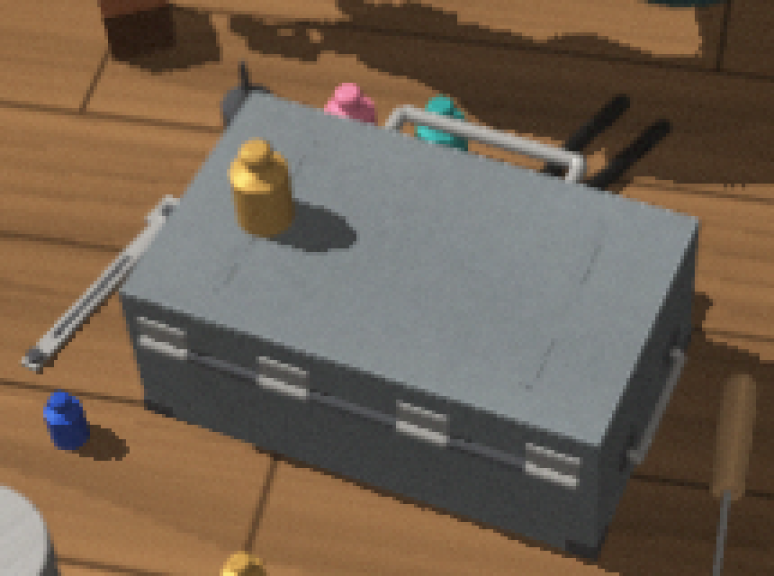

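View pics/c2.png

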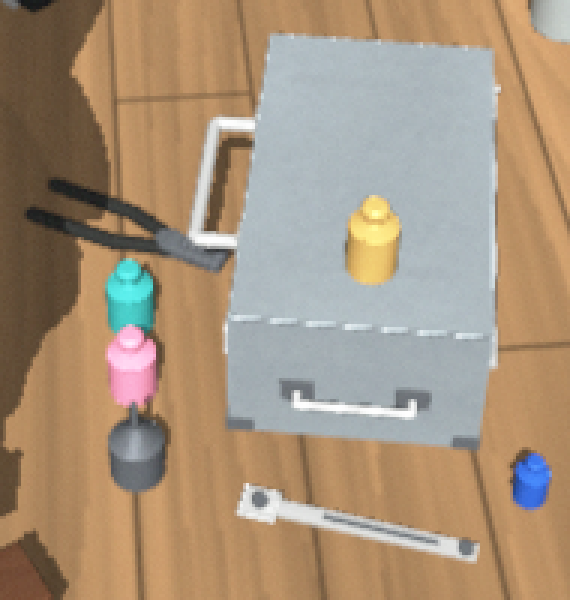

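Crops: the weight on the lid is brass, knob top at (257,143) in crop 1 and (376,200) in crop 2. All four lid corners and the pull bar are visible: bar at (395,115)–(580,163) in crop 1 and (213,125)–(195,238) in crop 2. The pliers lie under the pull.

```bash
python3 - <<'E'
from h import *
s=load('scene1.png');d=load('side1.png')
A=lambda p:(p[0]/3.6+170-.3,p[1]/3.6+165-.3); B=lambda p:(p[0]/3+235-.3,p[1]/3+190-.3)
C={'FR':((250,95),(228,318)),'FL':((697,217),(270,35)),'BL':((602,443),(494,48)),'BR':((123,296),(490,337)),
'pullL':((577,162),(215,122)),'pullR':((396,115),(194,240)),'knob':((257,152),(376,206)),'wbase':((263,222),(372,268)),'turq':((444,104),(129,266)),'pink':((349,92),(132,334))}
for k,(a,b) in C.items():
    p,e=tri(s,A(a),d,B(b)); print(k,p.round(3),round(e,4), onz(s,*A(a),.135).round(3),onz(d,*B(b),.135).round(3))
for k,(b) in {'oil':(138,480),'plTip':(222,265),'plA':(52,185),'plB':(30,213),'stayA':(258,500),'stayB':(465,548),'blue':(530,500)}.items(): print(k,onz(d,*B(b),.005).round(3))
print('block',onz(d,235,392,.05).round(3),'hammer',onz(d,275,457,.02),onz(d,405,450,.02))
E
```

```text
FR [ 0.481 -0.22   0.13 ] 0.0022 [ 0.486 -0.219  0.135] [ 0.479 -0.224  0.135]
FL [0.545 0.111 0.133] 0.0016 [0.546 0.112 0.135] [0.545 0.108 0.135]
BL [0.741 0.075 0.134] 0.0036 [0.74  0.076 0.135] [0.742 0.072 0.135]
BR [ 0.674 -0.255  0.128] 0.0019 [ 0.68  -0.253  0.135] [ 0.672 -0.26   0.135]
pullL [0.489 0.021 0.112] 0.001 [0.51  0.023 0.135] [ 0.487 -0.004  0.135]
pullR [ 0.462 -0.117  0.109] 0.0031 [ 0.488 -0.111  0.135] [ 0.46  -0.14   0.135]
knob [ 0.595 -0.177  0.198] 0.0007 [ 0.539 -0.199  0.135] [ 0.608 -0.116  0.135]
wbase [ 0.596 -0.179  0.13 ] 0.0024 [ 0.601 -0.178  0.135] [ 0.595 -0.183  0.135]
turq [ 0.406 -0.096  0.065] 0.0027 [ 0.471 -0.079  0.135] [ 0.408 -0.164  0.135]
pink [ 0.406 -0.171  0.065] 0.002 [ 0.471 -0.149  0.135] [ 0.407 -0.233  0.135]
oil [ 0.405 -0.27   0.005]
plTip [ 0.488 -0.047  0.005]
plA [0.341 0.067 0.005]
plB [0.321 0.032 0.005]
stayA [ 0.496 -0.297  0.005]
stayB [ 0.647 -0.355  0.005]
blue [ 0.705 -0.316  0.005]
block [ 0.304 -0.402  0.05 ] hammer [ 0.38164714 -0.53675501  0.02      ] [ 0.64030662 -0.54631701  0.02      ]
```

```bash
python3 -m pendant '[{"dz":-0.2,"claw":1},{"dz":-0.2,"claw":1},{"dx":0.58,"dy":-0.14,"dz":-0.2,"claw":1},{"dx":0.58,"dy":-0.14,"dz":-0.2,"claw":1},{"dx":0.58,"dy":-0.14,"dz":-0.2,"claw":1}]' 40
python3 -m pendant '[{"dx":0.58,"dy":-0.14,"claw":1},{"dx":0.58,"dy":-0.14,"claw":1},{"dx":0.58,"dy":-0.14,"claw":1},{"dx":0.58,"dy":-0.14,"claw":1},{"dx":0.58,"dy":-0.14,"claw":1}]'
python3 - <<'E'
from h import *
s=sense();print(s['t'],s['tool_pos'],s['qpos'].round(3) if hasattr(s['qpos'],'round') else s['qpos'],togo((.595,-.178,.168)))
d=load('scene1.png')
for p in((461,207),(373,280),(371,330),(420,235),(400,250)): print(p,onz(d,*p,.015).round(3))
w=snap('wrist','w1.png')
E
```

```text
0.1 [ 0.22059495 -0.47615355  0.22040065] [-1.292  0.263 -0.049  1.259 -0.     1.416] (array([ 1.1626, -0.2828,  0.1314]), None)
(461, 207) [0.326 0.373 0.015]
(373, 280) [0.62  0.153 0.015]
(371, 330) [0.764 0.164 0.015]
(420, 235) [0.451 0.262 0.015]
(400, 250) [0.512 0.213 0.015]schema error: expected keys dx, dy, dz, wx, wy, wz, claw
schema error: expected keys dx, dy, dz, wx, wy, wz, claw
```

View pics/w1.png

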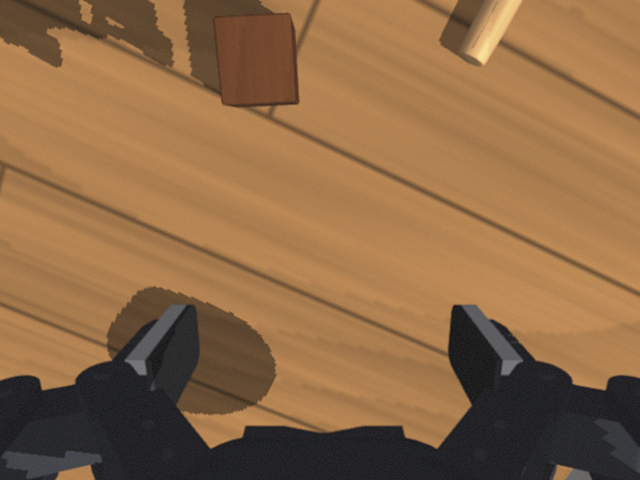

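The rows were refused because every key must be given, so the arm has not moved. The wrist view shows only the fingers, the block at (258,60) and the hammer handle's end.

```bash
python3 -m pendant '[{"dx":0,"dy":0,"dz":-0.2,"wx":0,"wy":0,"wz":0,"claw":1},{"dx":0,"dy":0,"dz":-0.2,"wx":0,"wy":0,"wz":0,"claw":1},{"dx":0.58,"dy":-0.14,"dz":-0.2,"wx":0,"wy":0,"wz":0,"claw":1},{"dx":0.58,"dy":-0.14,"dz":-0.2,"wx":0,"wy":0,"wz":0,"claw":1},{"dx":0.58,"dy":-0.14,"dz":-0.2,"wx":0,"wy":0,"wz":0,"claw":1}]' 40
python3 -m pendant '[{"dx":0.7,"dy":-0.2,"dz":0,"wx":0,"wy":0,"wz":0,"claw":1},{"dx":0.7,"dy":-0.2,"dz":0,"wx":0,"wy":0,"wz":0,"claw":1},{"dx":0.7,"dy":-0.2,"dz":0,"wx":0,"wy":0,"wz":0,"claw":1},{"dx":0.7,"dy":-0.2,"dz":0,"wx":0,"wy":0,"wz":0,"claw":1},{"dx":0.7,"dy":-0.2,"dz":0,"wx":0,"wy":0,"wz":0,"claw":1}]'
python3 - <<'E'
from h import *
s=sense();print(togo((.595,-.178,.168)),s['ee_rot'].round(2).tolist(),s['qpos'].round(2))
E
```

```text
t: 0.65
tool_pos: [0.3391, -0.3821, 0.3008]
ee_rot: [[0.908, 0.419, 0.0], [0.419, -0.908, -0.0], [0.0, 0.0, -1.0]]
ft_force: [0.3, -1.0, 0.4]
grip_width: 0.0852
grip_force: 0.0
t: 1.15
tool_pos: [0.5287, -0.218, 0.3007]
ee_rot: [[0.907, 0.42, -0.0], [0.42, -0.907, -0.0], [-0.0, -0.0, -1.0]]
ft_force: [0.5, -1.8, 0.5]
grip_width: 0.0851
grip_force: 0.0
(array([ 0.1925, -0.0211,  0.3317]), None) [[0.91, 0.42, -0.0], [0.42, -0.91, -0.0], [-0.0, -0.0, -1.0]] [-0.53  0.34  0.28  1.51 -0.    2.17]
```

```bash
python3 -m pendant '[{"dx":0.19,"dy":-0.02,"dz":0,"wx":0,"wy":0,"wz":0,"claw":1},{"dx":0.19,"dy":-0.02,"dz":0,"wx":0,"wy":0,"wz":0,"claw":1},{"dx":0.19,"dy":-0.02,"dz":0,"wx":0,"wy":0,"wz":0,"claw":1},{"dx":0.19,"dy":-0.02,"dz":0,"wx":0,"wy":0,"wz":0,"claw":1}]'
python3 - <<'E'
from h import *
print(togo((.595,-.178,.168)))
w=snap('wrist','w2.png')
E
```

```text
t: 1.55
tool_pos: [0.5931, -0.1803, 0.3002]
ee_rot: [[0.907, 0.421, -0.001], [0.421, -0.907, 0.0], [-0.001, -0.001, -1.0]]
ft_force: [-0.0, -0.8, 0.3]
grip_width: 0.0855
grip_force: 0.0
(array([ 0.007 , -0.0031,  0.3305]), None)
```

View pics/w2.png

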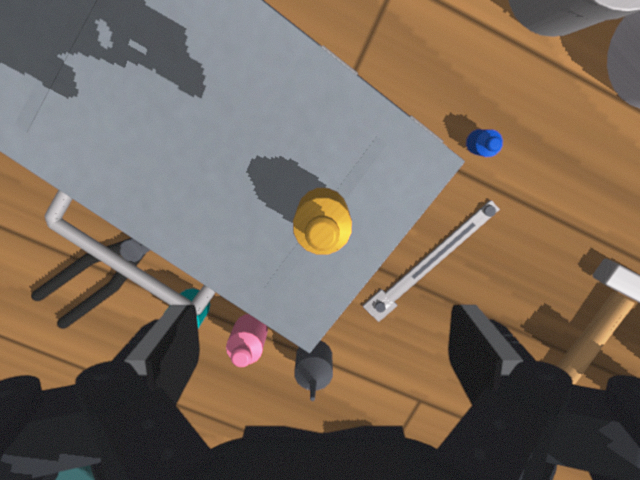

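The wrist view shows the weight's knob at (322,232), centred between the jaws. The lid's front and right edges and the pull, from (55,215) to (200,305), are also visible.

```bash
python3 - <<'E'
from h import *
w=load('w2.png'); print('knob',onz(w,322,230,.203).round(4),'FR',onz(w,312,350,.135).round(3),'BR',onz(w,463,162,.135).round(3),'pull',onz(w,55,218,.112).round(3),onz(w,198,304,.112).round(3))
E
python3 -m pendant '[{"dx":0.007,"dy":-0.003,"dz":0.1,"wx":0,"wy":0,"wz":0,"claw":1},{"dx":0.007,"dy":-0.003,"dz":0.1,"wx":0,"wy":0,"wz":0,"claw":1},{"dx":0.007,"dy":-0.003,"dz":0.2,"wx":0,"wy":0,"wz":0,"claw":1},{"dx":0.007,"dy":-0.003,"dz":0.2,"wx":0,"wy":0,"wz":0,"claw":1}]'
```

```text
knob [ 0.5964 -0.1783  0.203 ] FR [ 0.482 -0.222  0.135] BR [ 0.673 -0.259  0.135] pull [0.491 0.019 0.112] [ 0.468 -0.117  0.112]
t: 2.0
tool_pos: [0.5928, -0.1783, 0.2185]
ee_rot: [[0.908, 0.419, -0.005], [0.419, -0.908, 0.002], [-0.004, -0.004, -1.0]]
ft_force: [0.1, -0.0, 0.1]
grip_width: 0.0851
grip_force: 0.0
```

```bash
python3 -m pendant '[{"dx":0.007,"dy":0.003,"dz":0.06,"wx":0,"wy":0,"wz":0,"claw":1},{"dx":0.007,"dy":0.003,"dz":0.1,"wx":0,"wy":0,"wz":0,"claw":1},{"dx":0.007,"dy":0.003,"dz":0.125,"wx":0,"wy":0,"wz":0,"claw":1},{"dx":0.007,"dy":0.003,"dz":0.125,"wx":0,"wy":0,"wz":0,"claw":1}]'
python3 -m pendant '[{"dx":0,"dy":0,"dz":0,"wx":0,"wy":0,"wz":0,"claw":0.35},{"dx":0,"dy":0,"dz":0,"wx":0,"wy":0,"wz":0,"claw":0.35},{"dx":0,"dy":0,"dz":0,"wx":0,"wy":0,"wz":0,"claw":0.35},{"dx":0,"dy":0,"dz":0,"wx":0,"wy":0,"wz":0,"claw":0.35},{"dx":0,"dy":0,"dz":0,"wx":0,"wy":0,"wz":0,"claw":0.35}]' 40
```

```text
t: 2.4
tool_pos: [0.5981, -0.1787, 0.1716]
ee_rot: [[0.908, 0.42, -0.0], [0.42, -0.908, -0.0], [-0.0, 0.0, -1.0]]
ft_force: [0.3, -0.4, 0.5]
grip_width: 0.0854
grip_force: 0.0
t: 2.9
tool_pos: [0.598, -0.1776, 0.1714]
ee_rot: [[0.907, 0.421, 0.0], [0.421, -0.907, 0.001], [0.001, -0.001, -1.0]]
ft_force: [-2.7, 4.0, 5.6]
grip_width: 0.0301
grip_force: 4.0
```

```bash
python3 - <<'E'
from h import *
a=snap('scene','s3.png')['pixels'][165:285,190:330]; b=snap('side','d3.png')['pixels'][190:330,290:430]
a=cv2.resize(a,(480,411),interpolation=3);b=cv2.resize(b,(411,411),interpolation=3)
cv2.imwrite('pics/c3.png',np.hstack([a,b])[:,:800])
E
```

```text
(no output)
```

View pics/c3.png

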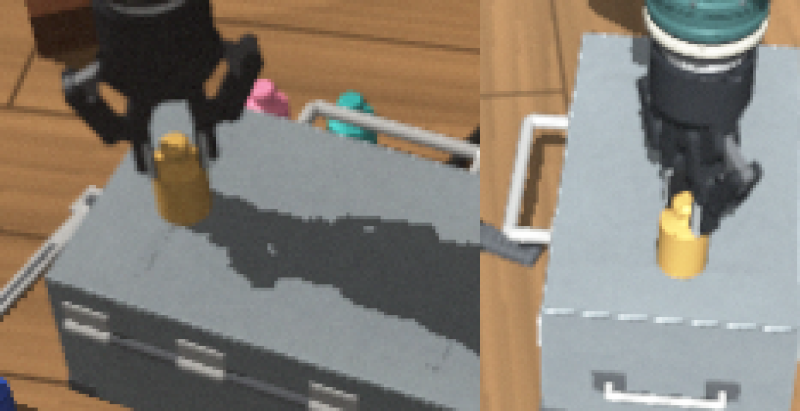

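The fingers reached the commanded 30 mm and only touch the weight lightly (4 N), and its base has not moved. I'll project the expected fingertip positions into both views to see why.

```bash
cat >> h.py <<'E'
def proj(s,p):
    M=np.linalg.inv(np.array(s['cam_to_world']));c=M[:3,:3]@np.array(p)+M[:3,3]
    a=np.array([c[0],-c[1]])/-c[2];a=a*(1+s['k1']*(a@a)); return np.array([a[0]*s['fx']+s['cx'],a[1]*s['fy']+s['cy']])
E
python3 - <<'E'
from h import *
s=load('s3.png');d=load('d3.png');st=sense();T=np.array(st['tool_pos']);R=st['ee_rot']
def show(n,p):
    print(n,np.round(p,3),'sceneCrop',((proj(s,p)-[190,165])*3.43).round(),'sideCrop',((proj(d,p)-[290,190])*2.936+[480,0]).round())
for sg in(-1,1): show('tip%d'%sg,T+R@[0,sg*.018,.019]); show('tipopen%d'%sg,T+R@[0,sg*.018,.009])
show('wtop',(.596,-.178,.203));show('wbase',(.596,-.178,.135));show('shoulder',(.596,-.178,.181)); show('tcp',T)
print(st['grip_width'],st['grip_force'])
E
```

```text
tip-1 [ 0.59  -0.161  0.152] sceneCrop [205. 186.] sideCrop [674. 227.]
tipopen-1 [ 0.59  -0.161  0.162] sceneCrop [204. 177.] sideCrop [674. 218.]
tip1 [ 0.606 -0.194  0.152] sceneCrop [155. 196.] sideCrop [699. 256.]
tipopen1 [ 0.606 -0.194  0.162] sceneCrop [154. 187.] sideCrop [700. 247.]
wtop [ 0.596 -0.178  0.203] sceneCrop [173. 140.] sideCrop [687. 196.]
wbase [ 0.596 -0.178  0.135] sceneCrop [183. 205.] sideCrop [683. 257.]
shoulder [ 0.596 -0.178  0.181] sceneCrop [176. 162.] sideCrop [686. 216.]
tcp [ 0.598 -0.178  0.171] sceneCrop [177. 173.] sideCrop [688. 224.]
0.03024575742069922 4.120537368035002
```

The tips stand about 15 mm higher than expected, at (148,172) against a predicted (154,187), so they touched the shoulder rather than the cylinder. I'll open, go 14 mm lower and close again.

```bash
python3 -m pendant '[{"dx":0,"dy":0,"dz":0,"wx":0,"wy":0,"wz":0,"claw":0.8},{"dx":0,"dy":0,"dz":0,"wx":0,"wy":0,"wz":0,"claw":0.8},{"dx":0,"dy":0,"dz":0,"wx":0,"wy":0,"wz":0,"claw":0.8},{"dx":0,"dy":0,"dz":0.018,"wx":0,"wy":0,"wz":0,"claw":0.8},{"dx":0,"dy":0,"dz":0.036,"wx":0,"wy":0,"wz":0,"claw":0.8}]' 
python3 -m pendant '[{"dx":0,"dy":0,"dz":0,"wx":0,"wy":0,"wz":0,"claw":0.8},{"dx":0,"dy":0,"dz":0,"wx":0,"wy":0,"wz":0,"claw":0.55},{"dx":0,"dy":0,"dz":0,"wx":0,"wy":0,"wz":0,"claw":0.3},{"dx":0,"dy":0,"dz":0,"wx":0,"wy":0,"wz":0,"claw":0.3},{"dx":0,"dy":0,"dz":0,"wx":0,"wy":0,"wz":0,"claw":0.3}]' 40
python3 - <<'E'
from h import *
a=snap('scene','s4.png')['pixels'][165:285,190:330]; b=snap('side','d4.png')['pixels'][190:330,290:430]
a=cv2.resize(a,(480,411),interpolation=3);b=cv2.resize(b,(411,411),interpolation=3)
cv2.imwrite('pics/c4.png',np.hstack([a,b])[:,:800])
E
```

```text
t: 3.5
tool_pos: [0.5981, -0.1783, 0.1557]
ee_rot: [[0.907, 0.42, 0.0], [0.42, -0.907, -0.0], [0.0, 0.0, -1.0]]
ft_force: [-0.3, -0.6, -0.1]
grip_width: 0.0681
grip_force: 0.0
t: 4.0
tool_pos: [0.5982, -0.1782, 0.1568]
ee_rot: [[0.907, 0.42, 0.0], [0.42, -0.907, -0.0], [0.0, 0.0, -1.0]]
ft_force: [-0.8, 1.0, 4.9]
grip_width: 0.0379
grip_force: 40.5
```

```bash
python3 -m pendant '[{"dx":0,"dy":0,"dz":-0.02,"wx":0,"wy":0,"wz":0,"claw":0.3},{"dx":0,"dy":0,"dz":-0.05,"wx":0,"wy":0,"wz":0,"claw":0.3},{"dx":0,"dy":0,"dz":-0.1,"wx":0,"wy":0,"wz":0,"claw":0.3},{"dx":0,"dy":0,"dz":-0.1,"wx":0,"wy":0,"wz":0,"claw":0.3},{"dx":0,"dy":0,"dz":-0.1,"wx":0,"wy":0,"wz":0,"claw":0.3}]' 60
python3 - <<'E'
from h import *
a=snap('scene','s5.png')['pixels'][165:285,190:330]; b=snap('side','d5.png')['pixels'][190:330,290:430]
a=cv2.resize(a,(480,411),interpolation=3);b=cv2.resize(b,(411,411),interpolation=3)
cv2.imwrite('pics/c5.png',np.hstack([a,b])[:,:800])
E
```

```text
t: 4.6
tool_pos: [0.5983, -0.1784, 0.1964]
ee_rot: [[0.907, 0.42, 0.001], [0.42, -0.907, -0.0], [0.0, 0.0, -1.0]]
ft_force: [-0.4, 0.5, -5.1]
grip_width: 0.0371
grip_force: 61.0
```

View pics/c5.png

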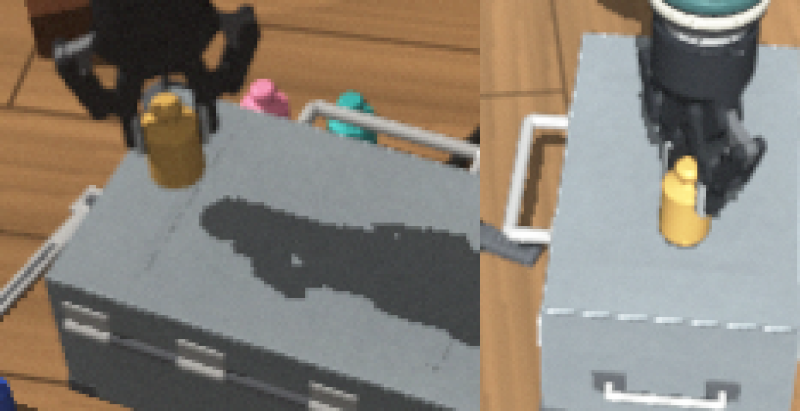

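```bash
python3 -m pendant '[{"dx":0,"dy":0,"dz":-0.06,"wx":0,"wy":0,"wz":0,"claw":0.3},{"dx":0,"dy":0,"dz":-0.12,"wx":0,"wy":0,"wz":0,"claw":0.3},{"dx":0.02,"dy":-0.1,"dz":-0.12,"wx":0,"wy":0,"wz":0,"claw":0.3},{"dx":0.03,"dy":-0.2,"dz":-0.12,"wx":0,"wy":0,"wz":0,"claw":0.3},{"dx":0.04,"dy":-0.3,"dz":-0.12,"wx":0,"wy":0,"wz":0,"claw":0.3}]'
python3 -m pendant '[{"dx":0.01,"dy":-0.1,"dz":0,"wx":0,"wy":0,"wz":0,"claw":0.3},{"dx":0.02,"dy":-0.2,"dz":0,"wx":0,"wy":0,"wz":0,"claw":0.3},{"dx":0.03,"dy":-0.3,"dz":0,"wx":0,"wy":0,"wz":0,"claw":0.3},{"dx":0.04,"dy":-0.4,"dz":0,"wx":0,"wy":0,"wz":0,"claw":0.3},{"dx":0.05,"dy":-0.5,"dz":0,"wx":0,"wy":0,"wz":0,"claw":0.3}]'
python3 -m pendant '[{"dx":0.01,"dy":-0.1,"dz":0,"wx":0,"wy":0,"wz":0,"claw":0.3},{"dx":0.02,"dy":-0.2,"dz":0,"wx":0,"wy":0,"wz":0,"claw":0.3},{"dx":0.03,"dy":-0.25,"dz":0,"wx":0,"wy":0,"wz":0,"claw":0.3},{"dx":0.03,"dy":-0.29,"dz":0,"wx":0,"wy":0,"wz":0,"claw":0.3},{"dx":0.03,"dy":-0.29,"dz":0,"wx":0,"wy":0,"wz":0,"claw":0.3}]'
python3 - <<'E'
from h import *
print(togo((.46,.24,.026)))
s=snap('scene','s6.png');d=snap('side','d6.png')
for n,i in(('scene',s),('side',d)):
    h=cv2.cvtColor(i['pixels'],cv2.COLOR_BGR2HSV);m=cv2.inRange(h,(18,150,90),(28,255,255))
    k,l,st,c=cv2.connectedComponentsWithStats(m); print(n,proj(i,(.46,.24,.22)).round(),[(st[j].tolist()) for j in range(1,k) if st[j,4]>40])
E
```

```text
t: 5.2
tool_pos: [0.5614, -0.0615, 0.2435]
ee_rot: [[0.908, 0.42, -0.001], [0.42, -0.908, 0.0], [-0.001, -0.001, -1.0]]
ft_force: [-0.3, 0.2, -4.7]
grip_width: 0.0376
grip_force: 62.2
t: 5.7
tool_pos: [0.4952, 0.1286, 0.2437]
ee_rot: [[0.907, 0.42, -0.001], [0.42, -0.907, -0.0], [-0.001, -0.0, -1.0]]
ft_force: [1.6, 0.5, -4.8]
grip_width: 0.0374
grip_force: 62.2
t: 6.2
tool_pos: [0.4573, 0.2389, 0.2437]
ee_rot: [[0.906, 0.422, -0.001], [0.422, -0.906, -0.0], [-0.001, -0.0, -1.0]]
ft_force: [0.1, -1.1, -5.1]
grip_width: 0.0372
grip_force: 62.4
(array([0.008 , 0.0007, 0.5442]), None)
scene [422. 182.] [[415, 157, 17, 28, 201], [233, 318, 10, 17, 96], [552, 362, 13, 14, 110], [585, 371, 18, 17, 187]]
side [289. 149.] []
```

```bash
python3 -m pendant '[{"dx":0,"dy":0,"dz":0.12,"wx":0,"wy":0,"wz":0,"claw":0.3},{"dx":0,"dy":0,"dz":0.24,"wx":0,"wy":0,"wz":0,"claw":0.3},{"dx":0,"dy":0,"dz":0.36,"wx":0,"wy":0,"wz":0,"claw":0.3},{"dx":0,"dy":0,"dz":0.45,"wx":0,"wy":0,"wz":0,"claw":0.3},{"dx":0,"dy":0,"dz":0.5,"wx":0,"wy":0,"wz":0,"claw":0.3}]'
python3 -m pendant '[{"dx":0,"dy":0,"dz":0,"wx":0,"wy":0,"wz":0,"claw":0.3},{"dx":0,"dy":0,"dz":0,"wx":0,"wy":0,"wz":0,"claw":0.3}]'
python3 - <<'E'
from h import *
s=snap('scene','s7.png');T=sense()['tool_pos'];print(T)
h=cv2.cvtColor(s['pixels'],cv2.COLOR_BGR2HSV);m=cv2.inRange(h,(14,120,50),(30,255,255));u,v=proj(s,T).astype(int)
c=m[v-30:v+40,u-20:u+20]; 
m=cv2.inRange(h,(18,150,90),(28,255,255));k,l,st,_=cv2.connectedComponentsWithStats(m);print([x.tolist() for x in st[1:] if x[4]>60])
b=[x for x in st[1:] if x[4]>60][0]
for f in(.02,.022,.024,.03): print(f,proj(s,T+np.array([.02*.99,.0,-f])).round(1))
E
```

```text
t: 6.8
tool_pos: [0.4571, 0.236, 0.0414]
ee_rot: [[0.908, 0.419, -0.003], [0.419, -0.908, -0.001], [-0.004, -0.0, -1.0]]
ft_force: [0.6, -0.3, -4.6]
grip_width: 0.0373
grip_force: 62.3
t: 7.0
tool_pos: [0.4589, 0.237, 0.0449]
ee_rot: [[0.908, 0.42, 0.0], [0.42, -0.908, -0.0], [-0.0, 0.0, -1.0]]
ft_force: [0.2, -0.1, -4.5]
grip_width: 0.0373
grip_force: 62.4
[0.45933901 0.2373224  0.04550342]
[[404, 215, 16, 24, 156], [233, 318, 10, 14, 68], [552, 362, 13, 14, 114], [585, 371, 18, 18, 194]]
0.02 [410.5 239.3]
0.022 [410.4 239.8]
0.024 [410.3 240.3]
0.03 [410.1 241.7]
```

```bash
python3 -m pendant '[{"dx":0,"dy":0,"dz":0.015,"wx":0,"wy":0,"wz":0,"claw":0.3},{"dx":0,"dy":0,"dz":0.03,"wx":0,"wy":0,"wz":0,"claw":0.3},{"dx":0,"dy":0,"dz":0.042,"wx":0,"wy":0,"wz":0,"claw":0.3},{"dx":0,"dy":0,"dz":0.048,"wx":0,"wy":0,"wz":0,"claw":0.3},{"dx":0,"dy":0,"dz":0.05,"wx":0,"wy":0,"wz":0,"claw":0.3}]'
python3 -m pendant '[{"dx":0,"dy":0,"dz":0.003,"wx":0,"wy":0,"wz":0,"claw":0.3},{"dx":0,"dy":0,"dz":0.005,"wx":0,"wy":0,"wz":0,"claw":0.3},{"dx":0,"dy":0,"dz":0.005,"wx":0,"wy":0,"wz":0,"claw":0.3},{"dx":0,"dy":0,"dz":0.005,"wx":0,"wy":0,"wz":0,"claw":0.3}]'
```

```text
t: 7.55
tool_pos: [0.4582, 0.2375, 0.0241]
ee_rot: [[0.907, 0.42, -0.0], [0.42, -0.907, -0.0], [-0.0, -0.0, -1.0]]
ft_force: [0.5, 0.5, -4.9]
grip_width: 0.0374
grip_force: 62.4
t: 7.95
tool_pos: [0.4584, 0.2376, 0.0224]
ee_rot: [[0.907, 0.42, 0.0], [0.42, -0.907, 0.0], [0.0, 0.0, -1.0]]
ft_force: [0.2, 0.1, -4.9]
grip_width: 0.0374
grip_force: 62.4
```

Not yet in contact (−4.9 N), so I'll go down in small steps until the load transfers.

```bash
for i in 1 ; do python3 -m pendant '[{"dx":0,"dy":0,"dz":0.003,"wx":0,"wy":0,"wz":0,"claw":0.3},{"dx":0,"dy":0,"dz":0.003,"wx":0,"wy":0,"wz":0,"claw":0.3},{"dx":0,"dy":0,"dz":0.003,"wx":0,"wy":0,"wz":0,"claw":0.3}]' | grep -E "pos|force"
python3 -m pendant '[{"dx":0,"dy":0,"dz":0.003,"wx":0,"wy":0,"wz":0,"claw":0.3},{"dx":0,"dy":0,"dz":0.003,"wx":0,"wy":0,"wz":0,"claw":0.3},{"dx":0,"dy":0,"dz":0.003,"wx":0,"wy":0,"wz":0,"claw":0.3}]' | grep -E "pos|force"; done
```

```text
tool_pos: [0.4587, 0.2378, 0.0219]
ft_force: [-2.8, 0.4, 7.9]
grip_force: 63.7
tool_pos: [0.459, 0.2379, 0.0217]
ft_force: [-8.0, -0.4, 28.4]
grip_force: 65.7
```

Contact made at z ≈ 0.022. I'll back off slightly and open.

```bash
python3 -m pendant '[{"dx":0,"dy":0,"dz":-0.003,"wx":0,"wy":0,"wz":0,"claw":0.3},{"dx":0,"dy":0,"dz":-0.003,"wx":0,"wy":0,"wz":0,"claw":0.3}]' 20
python3 -m pendant '[{"dx":0,"dy":0,"dz":0,"wx":0,"wy":0,"wz":0,"claw":0.48},{"dx":0,"dy":0,"dz":0,"wx":0,"wy":0,"wz":0,"claw":0.55},{"dx":0,"dy":0,"dz":0,"wx":0,"wy":0,"wz":0,"claw":0.8},{"dx":0,"dy":0,"dz":0,"wx":0,"wy":0,"wz":0,"claw":0.8},{"dx":0,"dy":0,"dz":0,"wx":0,"wy":0,"wz":0,"claw":0.8}]'
python3 -m pendant '[{"dx":0,"dy":0,"dz":-0.05,"wx":0,"wy":0,"wz":0,"claw":0.8},{"dx":0,"dy":0,"dz":-0.15,"wx":0,"wy":0,"wz":0,"claw":0.8},{"dx":0,"dy":0,"dz":-0.27,"wx":0,"wy":0,"wz":0,"claw":0.8},{"dx":0,"dy":0,"dz":-0.39,"wx":0,"wy":0,"wz":0,"claw":0.8},{"dx":0,"dy":0,"dz":-0.5,"wx":0,"wy":0,"wz":0,"claw":0.8}]'
python3 - <<'E'
from h import *
s=snap('scene','s8.png')
h=cv2.cvtColor(s['pixels'],cv2.COLOR_BGR2HSV)
m=cv2.inRange(h,(18,150,90),(28,255,255));k,l,st,_=cv2.connectedComponentsWithStats(m);print([x.tolist() for x in st[1:] if x[4]>60])
print(proj(s,(.459,.238,0)),proj(s,(.459,.238,.068)))
yaw=-.188;ox=np.array([np.cos(yaw),np.sin(yaw),0]);oy=np.array([-ox[1],ox[0],0]);c=.7071
z=(ox-[0,0,1])*c; x=oy  # tool x along bar
for x in(oy,-oy):
    R=np.c_[x,np.cross(z,x),z]; print(R.round(3).tolist(),togo((.40,-.035,.186),R))
print(sense()['qpos'].round(2))
E
```

```text
t: 8.75
tool_pos: [0.4589, 0.2378, 0.0219]
ee_rot: [[0.907, 0.42, 0.001], [0.42, -0.907, 0.001], [0.001, -0.0, -1.0]]
ft_force: [-3.2, 0.2, 11.1]
grip_width: 0.0373
grip_force: 64.1
t: 9.25
tool_pos: [0.4584, 0.2375, 0.0211]
ee_rot: [[0.907, 0.42, -0.0], [0.42, -0.907, -0.0], [-0.0, -0.0, -1.0]]
ft_force: [1.3, 0.4, 0.8]
grip_width: 0.0684
grip_force: 0.0
t: 9.75
tool_pos: [0.4582, 0.2375, 0.2236]
ee_rot: [[0.907, 0.42, 0.001], [0.42, -0.907, 0.0], [0.001, 0.0, -1.0]]
ft_force: [1.8, -0.1, -0.3]
grip_width: 0.0684
grip_force: 0.0
[[403, 221, 16, 23, 212], [232, 319, 11, 16, 90], [552, 362, 13, 14, 113], [585, 371, 18, 18, 198]]
[410.0628231  239.65158978] [413.37013245 223.25584442]
[[0.187, 0.695, 0.695], [0.982, -0.132, -0.132], [0.0, 0.707, -0.707]] (array([-0.4242,  0.5563,  0.1065]), array([-0.11451241,  0.05809338, -0.14335666]))
[[-0.187, -0.695, 0.695], [-0.982, 0.132, -0.132], [-0.0, -0.707, -0.707]] (array([-0.4242,  0.5563,  0.1065]), array([0.06834248, 0.13471521, 0.32768509]))
[ 0.32  0.24 -0.05  1.27 -0.    3.03]
```

The weight stands upright at about (0.459, 0.238). Its mask is 16x23 px, rows 221–243, as expected for that spot. Next I'll go to a 45°-down pre-grasp in front of the pull.

```bash
python3 -m pendant '[{"dx":-0.1,"dy":0.13,"dz":0,"wx":0,"wy":0,"wz":0,"claw":0.8},{"dx":-0.4242,"dy":0.55,"dz":0.09,"wx":-0.1145,"wy":0.0581,"wz":-0.1434,"claw":0.5},{"dx":-0.4242,"dy":0.55,"dz":0.09,"wx":-0.1145,"wy":0.0581,"wz":-0.1434,"claw":0.5},{"dx":-0.4242,"dy":0.55,"dz":0.09,"wx":-0.1145,"wy":0.0581,"wz":-0.1434,"claw":0.5},{"dx":-0.4242,"dy":0.55,"dz":0.09,"wx":-0.1145,"wy":0.0581,"wz":-0.1434,"claw":0.5}]'
cat > t.py <<'E'
from h import *
import sys
yaw=-.188;ox=np.array([np.cos(yaw),np.sin(yaw),0]);oy=np.array([-ox[1],ox[0],0])
def Rp(deg=45):
    a=np.radians(deg);z=ox*np.cos(a)-np.array([0,0,np.sin(a)]);return np.c_[oy,np.cross(z,oy),z]
PULL=np.array([.476,-.047,.112])
if __name__=='__main__':
    R=Rp();p=PULL-R[:,2]*float(sys.argv[1]); d,w=togo(p,R);print(d,w.round(4),sense()['qpos'].round(2))
E
python3 t.py .1
```

```text
t: 10.3
tool_pos: [0.4045, 0.0013, 0.1907]
ee_rot: [[0.624, 0.704, 0.341], [0.776, -0.609, -0.162], [0.093, 0.366, -0.926]]
ft_force: [1.9, -1.0, 0.1]
grip_width: 0.0426
grip_force: 0.0
[-0.0668  0.0497  0.0345] [-0.0602  0.0306 -0.0734] [-0.11 -0.17 -0.69  0.69 -0.13  2.14]
```

```bash
python3 -m pendant '[{"dx":-0.067,"dy":0.05,"dz":0.034,"wx":-0.06,"wy":0.031,"wz":-0.073,"claw":0.4},{"dx":-0.067,"dy":0.05,"dz":0.034,"wx":-0.06,"wy":0.031,"wz":-0.073,"claw":0.4},{"dx":-0.067,"dy":0.05,"dz":0.034,"wx":-0.06,"wy":0.031,"wz":-0.073,"claw":0.4},{"dx":-0.067,"dy":0.05,"dz":0.034,"wx":-0.06,"wy":0.031,"wz":-0.073,"claw":0.4},{"dx":-0.067,"dy":0.05,"dz":0.034,"wx":-0.06,"wy":0.031,"wz":-0.073,"claw":0.4}]'
python3 t.py .1
```

```text
t: 10.8
tool_pos: [0.4052, -0.0321, 0.1815]
ee_rot: [[0.19, 0.695, 0.694], [0.982, -0.138, -0.13], [0.005, 0.706, -0.709]]
ft_force: [0.1, -0.3, 0.2]
grip_width: 0.0338
grip_force: 0.0
[-0.0036  0.0049  0.0008] [-0.0003 -0.0002 -0.0009] [-0.39 -0.4  -1.12  0.08  0.14  1.44]
```

```bash
python3 -m pendant '[{"dx":-0.004,"dy":0.005,"dz":0.06,"wx":0,"wy":0,"wz":0,"claw":0.45},{"dx":-0.004,"dy":0.005,"dz":0.12,"wx":0,"wy":0,"wz":0,"claw":0.45},{"dx":-0.004,"dy":0.005,"dz":0.16,"wx":0,"wy":0,"wz":0,"claw":0.45},{"dx":-0.004,"dy":0.005,"dz":0.16,"wx":0,"wy":0,"wz":0,"claw":0.45}]'
python3 t.py 0
python3 - <<'E'
from t import *
w=snap('wrist','w5.png');print(proj(w,PULL).round(),proj(w,PULL+.066*oy).round(),proj(w,PULL-.066*oy).round())
E
```

```text
t: 11.2
tool_pos: [0.4538, -0.043, 0.1389]
ee_rot: [[0.193, 0.697, 0.69], [0.981, -0.142, -0.13], [0.007, 0.703, -0.712]]
ft_force: [0.1, 0.3, 0.2]
grip_width: 0.0385
grip_force: 0.0
[ 0.0004 -0.007   0.0875] [-0.001  -0.0002 -0.0015] [-0.35 -0.18 -1.18 -0.19  0.11  1.47]
[317. 269.] [314. 125.] [318. 390.]
```

View pics/w5.png

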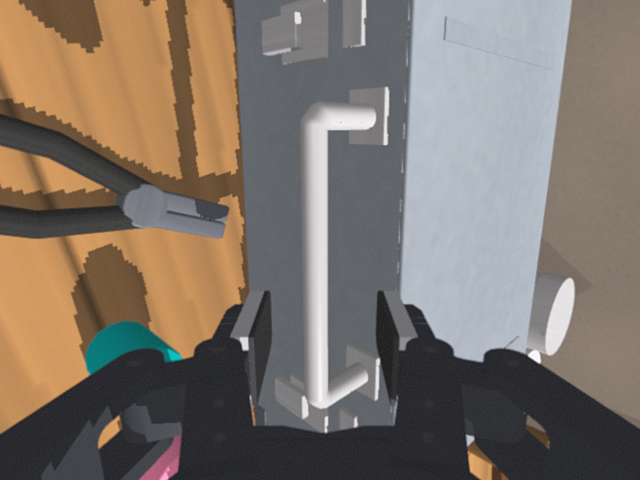

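Wrist view: the bar runs from (315,115) to (320,400), between the pads at columns 260 and 390. It sits about 2 mm off centre. Joint 3 is at its limit (−1.18), so I'll steepen the tool to 60° down.

```bash
sed -i 's/R=Rp()/R=Rp(float(sys.argv[2]))/' t.py; python3 t.py .045 62; python3 -c "
from h import *;print(sense()['qpos'])"
```

```text
[ 0.0003  0.027  -0.0183] [ 0.0461 -0.0004 -0.0015] [-0.35 -0.18 -1.18 -0.19  0.11  1.46]
[-0.34945653 -0.18497946 -1.17600422 -0.19176676  0.11438666  1.46486787]
```

```bash
python3 -m pendant '[{"dx":0,"dy":0.014,"dz":-0.03,"wx":0.023,"wy":0,"wz":-0.0015,"claw":0.45},{"dx":0,"dy":0.027,"dz":-0.018,"wx":0.046,"wy":0,"wz":-0.0015,"claw":0.45},{"dx":0,"dy":0.027,"dz":-0.018,"wx":0.046,"wy":0,"wz":-0.0015,"claw":0.45},{"dx":0,"dy":0.027,"dz":-0.018,"wx":0.046,"wy":0,"wz":-0.0015,"claw":0.45}]'
python3 t.py 0 62
```

```text
t: 11.65
tool_pos: [0.4572, -0.0438, 0.1553]
ee_rot: [[0.185, 0.866, 0.465], [0.983, -0.164, -0.086], [0.001, 0.473, -0.881]]
ft_force: [0.9, -1.1, -0.4]
grip_width: 0.0383
grip_force: 0.0
[ 0.0007 -0.0091  0.1179] [ 0.0006 -0.0003  0.0001] [-0.31 -0.12 -0.82  0.39  0.06  1.46]
```

```bash
python3 -m pendant '[{"dx":0,"dy":-0.009,"dz":0.03,"wx":0,"wy":0,"wz":0,"claw":0.45},{"dx":0,"dy":-0.009,"dz":0.06,"wx":0,"wy":0,"wz":0,"claw":0.45},{"dx":0,"dy":-0.009,"dz":0.09,"wx":0,"wy":0,"wz":0,"claw":0.45},{"dx":0,"dy":-0.009,"dz":0.112,"wx":0,"wy":0,"wz":0,"claw":0.45},{"dx":0,"dy":-0.009,"dz":0.118,"wx":0,"wy":0,"wz":0,"claw":0.45}]'
python3 -m pendant '[{"dx":0,"dy":0,"dz":0,"wx":0,"wy":0,"wz":0,"claw":0.3},{"dx":0,"dy":0,"dz":0,"wx":0,"wy":0,"wz":0,"claw":0.2},{"dx":0,"dy":0,"dz":0,"wx":0,"wy":0,"wz":0,"claw":0.05},{"dx":0,"dy":0,"dz":0,"wx":0,"wy":0,"wz":0,"claw":0.05},{"dx":0,"dy":0,"dz":0,"wx":0,"wy":0,"wz":0,"claw":0.05}]' 40
python3 t.py 0 62
```

```text
t: 12.15
tool_pos: [0.4736, -0.0466, 0.1084]
ee_rot: [[0.186, 0.866, 0.464], [0.983, -0.164, -0.086], [0.002, 0.472, -0.881]]
ft_force: [-0.2, -0.7, -1.4]
grip_width: 0.0386
grip_force: 0.0
t: 12.65
tool_pos: [0.4745, -0.0469, 0.1094]
ee_rot: [[0.185, 0.866, 0.464], [0.983, -0.164, -0.086], [0.002, 0.472, -0.881]]
ft_force: [-0.4, 0.1, 0.2]
grip_width: 0.0042
grip_force: 0.0
[ 0.0004  0.0064 -0.0039] [ 0.0005 -0.0003  0.0001] [-0.31 -0.03 -0.89  0.22  0.06  1.47]
```

The fingers closed to 4 mm on nothing, so the bar was outside the pads. I'll use fingertip pixels from the wrist pictures I already have to find where the tips really are.

```bash
python3 - <<'E'
from t import *
def chk(f,T,R,pts,hw):
    w=load(f);T=np.array(T);R=np.array(R)
    for (u,v),sg in pts:
        o,d=ray(w,u,v);o=R.T@(o-T);d=R.T@d
        t=(sg*hw-o[1])/d[1];print(f,(u,v),'tool-frame pt',(o+t*d).round(4))
    M=np.array(w['cam_to_world']);print('cam in tool',(R.T@(M[:3,3]-T)).round(3))
R2=[[0.907,0.421,-0.001],[0.421,-0.907,0.0],[-0.001,-0.001,-1.0]]
chk('w2.png',[0.5931,-0.1803,0.3002],R2,[((197,307),-1),((452,307),1),((197,350),-1),((452,350),1)],.0427)
R5=[[0.193,0.697,0.69],[0.981,-0.142,-0.13],[0.007,0.703,-0.712]]
chk('w5.png',[0.4538,-0.043,0.1389],R5,[((270,293),-1),((378,293),1)],.0193)
# bar line as seen
w=load('w5.png');n=np.array(R5)
for p in((315,150),(316,250)):
    o,d=ray(w,*p); T=np.array([0.4538,-0.043,0.1389]); q=np.linalg.inv(n)@(PULL-T); 
    o2=n.T@(o-T);d2=n.T@d; t=(q[2]-o2[2])/d2[2]; print('bar at depth',q.round(4),(o2+t*d2).round(4))
E
python3 - <<'E'
from h import *
snap('wrist','w6.png');i=snap('wrist','w6.png')['pixels'][230:400:6,270:380:5].max(2)
print('\n'.join(' '.join('%3d'%x for x in r) for r in i))
E
```

```text
w2.png (197, 307) tool-frame pt [ 0.0067 -0.0427 -0.0217]
w2.png (452, 307) tool-frame pt [ 0.0088  0.0427 -0.0264]
w2.png (197, 350) tool-frame pt [-0.0074 -0.0427 -0.0257]
w2.png (452, 350) tool-frame pt [-0.0048  0.0427 -0.0302]
cam in tool [ 0.067  0.    -0.154]
w5.png (270, 293) tool-frame pt [ 0.0067 -0.0193 -0.0096]
w5.png (378, 293) tool-frame pt [ 0.0101  0.0193 -0.0179]
cam in tool [ 0.067  0.    -0.154]
bar at depth [ 0.0001 -0.0028  0.035 ] [ 0.0556 -0.0033  0.035 ]
bar at depth [ 0.0001 -0.0028  0.035 ] [ 0.0097 -0.0031  0.035 ]
209 200 191 206 215 108 109 109 104 132 142 143 182 237 227 100 106  99 105 107 102 103
209 202 196 199 218 113 108 108 108 132 140 140 141 220 228 104 103 103 105 104  99 104
213 209 199 195 218 113 106 107 106 132 143 140 144 140 227 103 102 105 104 103 106 105
214 207 201 192 135 114 109 108 107 133 140 142 143 136 132 102 104 104 103 105 102 104
218 211 202 192 115 114 104 110 106 129 140 142 142 140 130 102 106 102 102 103 103 103
219 210 204 196 107 118 106 105 104 129 143 140 138 139 129 104 106 105 104 103 106 104
220 214 204 195 125 117 
[... 1299 characters left out ...]
  50  45  47  44  48  48  47  50  48 216 235 155  56  43  41  49  47  50  51  51  45
 45  53  49  49  48  46  48  48  72  45 216 234 165  52  50  50  44  50  46  45  47  47
 45  46  44  44  46  47  45  46  72  59 215 236 201  52  48  45  46  45  48  44  47  48
 45  47  45  44  45  48  44  51  77  90 216 236 204  50  49  51  42  49  49  49  46  42
 49  49  48  44  44  48  45  46  73  94 215 237 239  51  48  44  43  53  49  51  47  48
 52  49  49  44  46  47  47  79  74  95 216 237 255  52  47  46  47  48  47  48  47  48
 45  54  49  45  48  42  48  78  74  95 214 238 255  51  50  48  45  51  47  46  43  48
 50  53  49  50  44  48  41  82 113 108 215 239 255 111  48  55  43  48  48  47  47  52
```

The tips stand about 14 mm behind the TCP at 38 mm opening, and about 11 mm behind when shut. That is some 30 mm short of what was stated, and it agrees with what happened at the weight. So I need to go about 22 mm further before closing.

```bash
python3 -m pendant '[{"dx":0,"dy":0.006,"dz":-0.01,"wx":0,"wy":0,"wz":0,"claw":0.45},{"dx":0,"dy":0.006,"dz":-0.01,"wx":0,"wy":0,"wz":0,"claw":0.45},{"dx":0,"dy":0.006,"dz":-0.01,"wx":0,"wy":0,"wz":0,"claw":0.45},{"dx":0,"dy":0.006,"dz":0.02,"wx":0,"wy":0,"wz":0,"claw":0.45},{"dx":0,"dy":0.006,"dz":0.051,"wx":0,"wy":0,"wz":0,"claw":0.45}]'
python3 -m pendant '[{"dx":0,"dy":0,"dz":0,"wx":0,"wy":0,"wz":0,"claw":0.45},{"dx":0,"dy":0,"dz":0,"wx":0,"wy":0,"wz":0,"claw":0.25},{"dx":0,"dy":0,"dz":0,"wx":0,"wy":0,"wz":0,"claw":0.05},{"dx":0,"dy":0,"dz":0,"wx":0,"wy":0,"wz":0,"claw":0.05},{"dx":0,"dy":0,"dz":0,"wx":0,"wy":0,"wz":0,"claw":0.05}]' 40
python3 t.py -.022 62
```

```text
t: 13.25
tool_pos: [0.4864, -0.0491, 0.0924]
ee_rot: [[0.185, 0.866, 0.465], [0.983, -0.164, -0.086], [0.002, 0.473, -0.881]]
ft_force: [0.5, -0.2, -0.4]
grip_width: 0.0381
grip_force: 0.0
t: 13.75
tool_pos: [0.4846, -0.0487, 0.092]
ee_rot: [[0.186, 0.867, 0.462], [0.983, -0.165, -0.086], [0.002, 0.47, -0.883]]
ft_force: [-6.6, 0.9, 1.8]
grip_width: 0.0104
grip_force: 38.9
[0.0002 0.0041 0.0007] [ 0.0001 -0.0003  0.    ] [-0.3   0.02 -0.91  0.16  0.06  1.47]
```

Gripped at 10.4 mm with 39 N. Next I'll work out the arc in tool axes.

```bash
cat > arc.py <<'E'
from t import *
H=np.array([.7082,-.0913,.0894])
def bar(th): c,s=np.cos(th),np.sin(th); return H+ox*(-.238*c+.022*s)+np.array([0,0,.238*s+.022*c])
def now():
    s=sense();b=np.array(s['tool_pos'])-.022*s['ee_rot'][:,2]-H; x,z=b@ox,b[2]
    return np.degrees(np.arctan2(z,-x)-np.arctan2(.022,.238)),np.hypot(x,z)
if __name__=='__main__':
    R=Rp(62); print(now(),sense()['t'])
    for a in np.arange(0,60,12):
        b0=bar(np.radians(a));print(a,[(R.T@(bar(np.radians(a+k))-b0)/.4).round(4)[1:].tolist() for k in(2.4,4.8,7.2,9.6,12)])
E
python3 arc.py
```

```text
(np.float64(0.01130661849794889), np.float64(0.23900184311531975)) 13.75
0 [[0.0142, -0.0206], [0.0292, -0.0406], [0.045, -0.06], [0.0617, -0.0787], [0.0791, -0.0967]]
12 [[0.0181, -0.0172], [0.037, -0.0337], [0.0565, -0.0493], [0.0767, -0.0642], [0.0975, -0.0781]]
24 [[0.0213, -0.0131], [0.0432, -0.0253], [0.0656, -0.0365], [0.0884, -0.0468], [0.1116, -0.0562]]
36 [[0.0236, -0.0084], [0.0475, -0.0157], [0.0717, -0.0221], [0.0962, -0.0274], [0.1208, -0.0317]]
48 [[0.0248, -0.0033], [0.0497, -0.0055], [0.0747, -0.0067], [0.0998, -0.0068], [0.1248, -0.0059]]
```

```bash
python3 -m pendant '[{"dx":0,"dy":0.014,"dz":-0.021,"wx":0,"wy":0,"wz":0,"claw":0.05},{"dx":0,"dy":0.029,"dz":-0.041,"wx":0,"wy":0,"wz":0,"claw":0.05},{"dx":0,"dy":0.045,"dz":-0.06,"wx":0,"wy":0,"wz":0,"claw":0.05},{"dx":0,"dy":0.062,"dz":-0.079,"wx":0,"wy":0,"wz":0,"claw":0.05},{"dx":0,"dy":0.079,"dz":-0.097,"wx":0,"wy":0,"wz":0,"claw":0.05}]' 70
python3 arc.py | head -1
python3 -c "
from h import *
print(sense()['qpos'].round(2))"
```

```text
t: 14.25
tool_pos: [0.4935, -0.0505, 0.141]
ee_rot: [[0.186, 0.868, 0.461], [0.983, -0.165, -0.086], [0.002, 0.469, -0.883]]
ft_force: [-9.2, 1.1, 1.5]
grip_width: 0.0092
grip_force: 69.0
(np.float64(11.954544779707293), np.float64(0.2396748997593804)) 14.25
[-0.3  -0.04 -0.79  0.33  0.05  1.47]
```

```bash
python3 -m pendant '[{"dx":0,"dy":0.018,"dz":-0.017,"wx":0,"wy":0,"wz":0,"claw":0.05},{"dx":0,"dy":0.037,"dz":-0.034,"wx":0,"wy":0,"wz":0,"claw":0.05},{"dx":0,"dy":0.0565,"dz":-0.049,"wx":0,"wy":0,"wz":0,"claw":0.05},{"dx":0,"dy":0.077,"dz":-0.064,"wx":0,"wy":0,"wz":0,"claw":0.05},{"dx":0,"dy":0.0975,"dz":-0.078,"wx":0,"wy":0,"wz":0,"claw":0.05}]' | grep -E 'force|width'
python3 arc.py | head -1
python3 -m pendant '[{"dx":0,"dy":0.021,"dz":-0.013,"wx":0,"wy":0,"wz":0,"claw":0.05},{"dx":0,"dy":0.043,"dz":-0.025,"wx":0,"wy":0,"wz":0,"claw":0.05},{"dx":0,"dy":0.0656,"dz":-0.0365,"wx":0,"wy":0,"wz":0,"claw":0.05},{"dx":0,"dy":0.088,"dz":-0.047,"wx":0,"wy":0,"wz":0,"claw":0.05},{"dx":0,"dy":0.1116,"dz":-0.056,"wx":0,"wy":0,"wz":0,"claw":0.05}]' | grep -E 'force|width'
python3 arc.py | head -1
python3 - <<'E'
from h import *
s=snap('side','d9.png');a=cv2.cvtColor(s['pixels'],cv2.COLOR_BGR2HSV)
print(sense()['qpos'].round(2))
print('hinge-line BL top edge col scan row 215, V',a[215,300:430:4,2].tolist())
E
```

```text
ft_force: [-19.3, 0.3, 3.5]
grip_width: 0.0098
grip_force: 68.6
(np.float64(23.575062571838377), np.float64(0.24057482048139553)) 14.75
ft_force: [-22.4, 1.0, 14.4]
grip_width: 0.0096
grip_force: 74.2
(np.float64(36.010708025727425), np.float64(0.24031730164176515)) 15.25
[-0.29 -0.03 -0.51  0.6   0.05  1.48]
hinge-line BL top edge col scan row 215, V [164, 94, 89, 85, 91, 88, 188, 161, 97, 132, 134, 138, 165, 167, 165, 167, 168, 167, 164, 166, 165, 164, 163, 166, 168, 164, 170, 157, 209, 200, 199, 200, 201]
```

The forces point radially outward, meaning the tool is about 1–2 mm too near the hinge. I'll shift slightly outward while continuing.

```bash
python3 -m pendant '[{"dx":0,"dy":0.021,"dz":-0.013,"wx":0,"wy":0,"wz":0,"claw":0.05},{"dx":0,"dy":0.045,"dz":-0.021,"wx":0,"wy":0,"wz":0,"claw":0.05},{"dx":0,"dy":0.069,"dz":-0.027,"wx":0,"wy":0,"wz":0,"claw":0.05},{"dx":0,"dy":0.094,"dz":-0.032,"wx":0,"wy":0,"wz":0,"claw":0.05},{"dx":0,"dy":0.119,"dz":-0.036,"wx":0,"wy":0,"wz":0,"claw":0.05}]' | grep -E 'force|width'
python3 arc.py | head -1
python3 -m pendant '[{"dx":0,"dy":0.025,"dz":-0.003,"wx":0,"wy":0,"wz":0,"claw":0.05},{"dx":0,"dy":0.05,"dz":-0.006,"wx":0,"wy":0,"wz":0,"claw":0.05},{"dx":0,"dy":0.07,"dz":-0.007,"wx":0,"wy":0,"wz":0,"claw":0.05},{"dx":0,"dy":0.085,"dz":-0.007,"wx":0,"wy":0,"wz":0,"claw":0.05},{"dx":0,"dy":0.085,"dz":-0.007,"wx":0,"wy":0,"wz":0,"claw":0.05}]' | grep -E 'force|width'
python3 arc.py | head -1
python3 - <<'E'
from arc import *
s=snap('scene','s9.png');d=snap('side','d10.png');w=snap('wrist','w9.png')
# predicted lid top corners (front edge) vs edges: lid-frame point (-.2,+.045)
st=sense();print(st['qpos'].round(2))
for deg in(48,52,56,60):
    a=np.radians(deg);c,n=np.cos(a),np.sin(a)
    out=[]
    for y in(-.17,.17):
        p=H+ox*(-.2*c+.045*n)+oy*y+np.array([0,0,.2*n+.045*c]); out+= [proj(s,p).round().tolist(),proj(d,p).round().tolist()]
    print(deg,out)
g=cv2.cvtColor(d['pixels'],cv2.COLOR_BGR2HSV)
for r in range(140,330,10): print(r,'S',g[r,320:440:5,1].tolist())
E
```

```text
ft_force: [-8.4, -4.5, 6.0]
grip_width: 0.009
grip_force: 72.3
(np.float64(48.388610099057104), np.float64(0.24178539702071666)) 15.8
ft_force: [-8.4, -2.4, 10.1]
grip_width: 0.0092
grip_force: 71.7
(np.float64(56.69791053348132), np.float64(0.24240859456524672)) 16.3
[-0.27  0.05 -0.28  0.75  0.04  1.5 ]
48 [[214.0, 178.0], [358.0, 256.0], [354.0, 217.0], [364.0, 162.0]]
52 [[211.0, 179.0], [364.0, 254.0], [352.0, 219.0], [369.0, 160.0]]
56 [[208.0, 181.0], [371.0, 252.0], [350.0, 221.0], [374.0, 158.0]]
60 [[204.0, 184.0], [378.0, 251.0], [348.0, 224.0], [380.0, 157.0]]
140 S [10, 3, 8, 22, 32, 35, 118, 5, 4, 5, 3, 0, 2, 3, 4, 7, 7, 7, 9, 19, 139, 132, 11, 10]
150 S [33, 23, 31, 34, 32, 27, 39, 119, 117, 120, 60, 6, 5, 6, 5, 4, 3, 10, 116, 87, 23, 4, 131, 11]
160 S [32, 37, 23, 33, 11, 29, 34, 109, 16, 26, 108, 26, 118, 118, 119, 120, 119, 118, 118, 19, 23, 22, 14, 134]
170 S [14, 35, 24, 32, 34, 27, 25, 111, 26, 28, 20, 21, 23, 118, 116, 117, 116, 117, 31, 7, 1, 2, 1, 2]
180 S [26, 27, 33, 36, 30, 26, 96, 31, 22, 9, 13, 21, 21, 23, 24, 118, 116, 120, 113, 15, 12, 1, 4, 8]
190 S [1
[... 794 characters left out ...]
, 26, 24, 22, 17, 22, 120, 119, 119, 118, 120]
270 S [17, 18, 10, 9, 6, 1, 2, 4, 6, 20, 19, 22, 22, 24, 23, 27, 23, 22, 24, 117, 119, 119, 118, 119]
280 S [14, 85, 95, 78, 51, 16, 22, 24, 22, 13, 21, 21, 21, 25, 20, 19, 27, 23, 24, 116, 118, 118, 121, 120]
290 S [109, 136, 135, 133, 132, 134, 23, 19, 23, 22, 21, 21, 20, 22, 21, 22, 22, 21, 22, 101, 117, 115, 118, 132]
300 S [51, 74, 90, 96, 101, 95, 22, 23, 21, 23, 22, 21, 22, 19, 20, 19, 22, 21, 23, 79, 118, 119, 117, 138]
310 S [20, 20, 21, 23, 18, 20, 23, 127, 133, 126, 129, 21, 22, 21, 21, 23, 20, 22, 22, 86, 115, 119, 120, 118]
320 S [22, 19, 24, 15, 20, 22, 21, 23, 23, 22, 22, 19, 19, 19, 20, 24, 118, 115, 117, 117, 120, 112, 117, 118]
```

The lid is open, since the side view shows its far end edge running diagonally. I'll finish the last 3° and check the angle against that edge.

```bash
python3 -m pendant '[{"dx":0,"dy":0.018,"dz":-0.001,"wx":0,"wy":0,"wz":0,"claw":0.05},{"dx":0,"dy":0.034,"dz":-0.002,"wx":0,"wy":0,"wz":0,"claw":0.05},{"dx":0,"dy":0.034,"dz":-0.002,"wx":0,"wy":0,"wz":0,"claw":0.05},{"dx":0,"dy":0.034,"dz":-0.002,"wx":0,"wy":0,"wz":0,"claw":0.05},{"dx":0,"dy":0.034,"dz":-0.002,"wx":0,"wy":0,"wz":0,"claw":0.05}]' | grep -E 'force|width|pos'
python3 arc.py | head -1
python3 - <<'E'
from arc import *
d=snap('side','d11.png');g=cv2.cvtColor(d['pixels'],cv2.COLOR_BGR2HSV)[:,:,1]
obs=[]
for r in range(164,206,4):
    c=[k for k in range(362,425) if g[r,k:k+4].min()>80]
    if c: obs.append((r,c[0]))
print(obs)
for deg in(54,57,60,63,66):
    a=np.radians(deg);c,n=np.cos(a),np.sin(a);res=[]
    for q,h in((-.2,.045),(0,.045),(-.2,0),(0,0)):
        p=H+ox*(q*c+h*n)+oy*.17+np.array([0,0,-q*n+h*c]);res.append(proj(d,p).round(1).tolist())
    print(deg,res)
E
```

```text
tool_pos: [0.6172, -0.0752, 0.2902]
ft_force: [-2.7, -7.4, 2.7]
grip_width: 0.0087
grip_force: 69.9
(np.float64(59.689952041677955), np.float64(0.2430202437956452)) 16.95
[(164, 385), (168, 387), (172, 390), (176, 392), (180, 394), (184, 396), (188, 399), (192, 401), (196, 403), (200, 406), (204, 408)]
54 [[371.7, 158.9], [411.3, 211.2], [356.6, 166.6], [396.7, 217.8]]
57 [[375.8, 157.8], [411.7, 211.8], [360.2, 164.9], [396.7, 217.8]]
60 [[380.0, 156.9], [412.1, 212.4], [363.8, 163.4], [396.7, 217.8]]
63 [[384.2, 156.1], [412.4, 213.0], [367.6, 161.9], [396.7, 217.8]]
66 [[388.5, 155.6], [412.7, 213.7], [371.5, 160.7], [396.7, 217.8]]
```

The edge slope is 0.575 px/px against 0.578 predicted for 60°, and the tool pose gives 59.7°, so the lid is at 60°. One quick check of the bystanders, then I hand in.

```bash
python3 - <<'E'
from h import *
import numpy as np
for f in('side1.png','d11.png'):
    g=cv2.cvtColor(load(f)['pixels'],cv2.COLOR_BGR2HSV);o=[]
    for lo,hi in(((80,150,60),(95,255,255)),((160,80,80),(175,255,255)),((110,150,60),(125,255,255))):
        m=cv2.inRange(g,lo,hi)[240:370,260:430];x=cv2.moments(m,True);o.append((round(x['m10']/(x['m00']+1e-9),1),round(x['m01']/(x['m00']+1e-9),1),x['m00']))
    print(f,o)
s=snap('scene','s10.png');m=cv2.inRange(cv2.cvtColor(s['pixels'],cv2.COLOR_BGR2HSV),(18,150,90),(28,255,255));print([x.tolist() for x in cv2.connectedComponentsWithStats(m)[2][1:] if x[4]>60])
st=sense();print(st['ft_force'],st['grip_width'],np.abs(st['qd']).max(),st['t']); print(job_done())
E
```

```text
side1.png [(18.0, 48.7, 275.0), (19.5, 74.3, 171.0), (151.1, 110.6, 132.0)]
d11.png [(18.0, 48.7, 278.0), (19.4, 74.6, 190.0), (151.3, 110.5, 137.0)]
[[403, 221, 17, 23, 199], [232, 319, 11, 16, 90], [552, 362, 13, 13, 91], [585, 371, 18, 18, 180]]
[-3.96432953 -6.8453417   1.9366021 ] 0.009184170258702365 0.0017987965531909538 17.05
the job is handed in; nothing more can be done
None
```

The brass weight stands upright on the bench at about (0.46, 0.24), the lid is held steady at about 60° with the pull still gripped, and the job was handed in at about 17 s; the look-alike weights had not moved, but I did not re-measure the other tools.

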